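# Lock a tester's coupling pin with its hairpin clip

## Task

Take the hairpin clip out of the blue stand by its red grip and lock the brass coupling pin with it: push the straight leg down through the cross-hole in the pin's tail until the clip snaps on and its loop hugs the shank, then let go. Feel for the hole with a light touch, and never lean hard on the pin or spread the clip too far; leave the jar, the sand core and the screwdriver where they are.

Things in the scene. Friction and masses are not known exactly. Their poses are not given: they have to be found in the camera images.
- bracket: Fixed steel bracket carrying a level brass pin, 18 mm thick, its axis 80 mm above the bench; origin on the bench under the outer face of the cheek on the pin's tail side. x points along the pin towards its free tail, y level across the pin, z up. The cheeks' tops are 12 mm above the pin's axis; nothing within 60 mm of the hole stands higher.
- pin_root (a point): Point on the pin's axis at the outer face of the tail-side cheek (axes as the bracket). The vertical cross-hole, 6.2 by 6.2 mm, is somewhere 14 to 38 mm out from here along x: the pin was driven in by hand to no set depth (tight: it neither shifts nor turns) and the hole is not measured, so feel for it or see it. The tail ends 18 mm past the hole, its last 4.5 mm tapered.
- clip: Hairpin clip of 4 mm steel wire, 84 mm tall, 40 to 65 g, upright in the stand. Origin at the straight leg's tip, z up that leg, x towards the sprung leg (x = 8 to 16 mm). x must lie across the pin, sprung leg on either side of it. Fully home, the pin's axis is at z = 30 mm: the loop hugs the shank and a wire shoulder rests on the pin's top.
- clip_grip (a point): Centre of the clip's red grip block (26 mm in x, 10 mm in y, 28 mm in z), 70 mm above and 4 mm in x from the straight leg's tip; axes as the clip.
- clip_tip (a point): Flat end of the clip's straight leg, the lowest point of the clip; the sprung leg's flared foot is 9.5 mm higher. Axes as the clip.
- clip_leg (a joint): How far the clip's sprung leg is spread, in rad: about 0 relaxed, about 0.2 while its narrow place rides over the pin, about 0 again when the loop hugs the pin. Pushing it over the pin takes roughly 5 to 15 N.
- stand: Blue block, 64 mm (x) by 40 mm (y) by 50 mm high, fixed to the bench, origin at the centre of its underside; its slot (20.5 mm along x, 6 mm along y, 42 mm deep) holds the clip upright by its legs, clip x along stand x. The clip pulls straight up out of it.
- jar: Amber jar with a black lid, 54 mm in diameter and 85 mm tall, origin at the centre of its underside. Bystander.
- core: Sand-coloured dog-bone test core, 94 by 42 by 22 mm, lying flat, origin at the centre of its underside. Bystander.
- driver: Yellow-handled screwdriver, 170 mm long, lying on the bench. Bystander.
Not all that is in view belongs to the job. What is shaped like the clip but green or turquoise is not meant.

How it is judged (in metres and radians):
On the way, in this order (a step that is already met when the one before it is completed fails the run):
1. the clip is drawn up clear of the stand (z of clip_tip in the frame of stand above 0.055 m), for 0.1 s.
2. the straight leg has entered the cross-hole: its tip is below the pin's axis and under its middle (z of clip_tip in the frame of pin_root between -0.05 and -0.002 m and y of clip_tip in the frame of pin_root between -0.006 and 0.006 m and x of clip_tip in the frame of pin_root between 0.011 and 0.041 m), for 0.05 s.
At the end, for the whole second after the job is handed in: The straight leg is down through the cross-hole: tip 26 to 36 mm below the pin's axis, within 6 mm across it, 11 to 41 mm out from pin_root; clip upright within 0.25 rad; sprung leg closed (below 0.08 rad); jar, core and screwdriver within 30 mm of their starts; all released (z of clip_tip in the frame of pin_root between -0.036 and -0.026 m and y of clip_tip in the frame of pin_root between -0.006 and 0.006 m and x of clip_tip in the frame of pin_root between 0.011 and 0.041 m and value of joint clip_leg below 0.08 rad and angle between clip_grip's own z axis and vertical below 0.25 rad and distance of each of jar, core, driver from where it was at the start of the episode below 0.03 m); the robot touches nothing.
It fails at once if the clip is pressed on the pin with more than 18 N while its leg is not yet in the hole, or with more than 35 N at any time (contact force between clip and bracket above 35 N or (contact force between clip and bracket above 18 N and z of clip_tip in the frame of pin_root above 0.003 m)).
It fails at once if the sprung leg is spread beyond 0.45 rad (value of joint clip_leg above 0.45 rad).
It fails at once if a bystander is knocked over or shoved away (distance of any of jar, core, driver from where it was at the start of the episode above 0.05 m or angle between jar's own z axis and vertical above 0.5 rad).
It also fails if it takes over 58 s, if anything falls off the work surface, if the arm or the gripper's body presses on something with over 40 N, if the wrist force passes 120 N, or if a joint passes its speed limit or range.

## Robot

A 6-joint arm with a two-finger parallel gripper is mounted at the origin on the work surface. World frame = base frame: x ahead of the robot, y to its left, z up, the work surface at z = 0. Lengths are in mm, angles in rad, forces in N, time in s.
With the tool pointing down it reaches from about 350 to 875 mm from the base axis. Payload 4.2 kg.
Tool frame: the origin (TCP) lies midway between the tips of the shut fingers; the grasp point (between the pads) lies 19 mm behind it; z points along the fingers, y is the line along which they close (so a half turn about z gives the same grasp; the last joint's range is limited). The gripper opens to 85 mm and grips with 20 to 120 N. Pads are 22 mm wide; open, the fingers measure 114 mm over their backs; the gripper's body (76 mm by 85 mm) begins 54 mm behind the grasp point. The pads swing forward as they close: fully open they stand 13 mm farther back than shut.
Start: joints at [1.432, 0.385, 0.008, 0, -1.194, -0.259], TCP at [242.086, 576.189, 231.312] pointing down, gripper open.
Joint ranges: [-3.14, 3.14], [-1.21, 2.06], [-1.07, 1.41], [-3.16, 2.05], [-2.99, -0.16], [-3.1, 3.1]. Speed limits (rad/s): [2.79, 2.79, 3.14, 3.14, 3.14, 3.14].

## Interface

Orientations are given as a unit quaternion [x, y, z, w].
In Python, from bench import sensors, get_image, camera_params, job_done gives the robot as it stands.
- The arm moves only by the tool servo_tool, never from a script. Its argument "motion" is a list of rows, each an object with "travel": the shift along the tool's x, y, z as a fraction of full scale, a list of three; "rot": the turn, a rotation vector about the tool's x, y, z as a fraction of full scale, a list of three; "hand": the opening, from 0 (shut) to 1 (fully open). In form: [{"travel": [x, y, z], "rot": [wx, wy, wz], "hand": hand}, ...]. A call has 1 to 10 rows; each row shifts and turns the commanded pose from where the row before left it, along the tool's axes as they then stand; what a row does not reach is not made up. Full scale, the value 1, is 25 cm for a shift and 360 degrees for a turn. A row lasts 1/12 s, in which the tool goes at most 41.7 mm and 7.16 degrees, less where a joint would pass 70% of its speed; a pose out of reach is approached as far as the arm can. A call with a number of a shift or a turn outside -1 to 1 is refused whole. A call with a gripper value outside its range is refused whole. The fingers move at their own pace and stop on an object; the grip force is fixed at half the most. Time passes only in rows, so rows that do not move let the fingers close. It gives the time, the measured TCP pose, the force, the opening and the grip force at its end, in the units of the state.
- sensors.read_state(): the state, without advancing time (a new reading comes with each control period).
- get_image(name): name is "scene" or "top" or "wrist"; returns (picture, depth): 480x640x3 uint8, red, green, blue; 480x640 float32, mm along the optical axis (not along the pixel's ray), 0 where there is no reading.
- camera_params(name): a dict with "camera_matrix" (3x3 intrinsics, pixels), "R" (3x3) and "t" (3): a world point X has camera coordinates R X + t; the wrist camera has in their place "mount" (4x4, takes a point from camera to tool coordinates, whose origin is the TCP and whose axes are the flange's). Camera axes: x right, y down, z forward; pixel columns grow to the right and rows downward; lengths in mm; the calibration is good to about 2 mm. A picture is of the moment at which its call begins: read the wrist's pose just before it. camera_params takes no time and is no camera call.
- job_done(): hands the job in; it is judged then, once.
The state is a dict: "clock": time; "joints": joint angles; "joint_vel": joint speeds; "joint_efforts": joint torques, N m; "position": TCP position; "ee_rot": TCP orientation; "contact_force": force on the tool from outside, world axes, zero at the start; "wrist_torque": the same for the moment, N m; "gripper_width": finger opening in mm; "grasp_force": force on a finger pad.
Only numpy, scipy, OpenCV 4.12 (cv2) and the standard library are available. Lean on these libraries where they do the work, as an engineer would, in place of code of your own. Each camera call takes 0.05 s, during which the arm holds its last target. There are 200 camera calls.

## Working session

There is one attempt and no reset: what is moved stays moved. The work goes in short steps, Python scripts to look and compute and a tool call to move; the robot and the scene stay as the last step left them, time stands still between calls to the robot, and variables do not carry over. Pictures are saved under pics/ and viewed, at most 10 in all, crops included, and the job is handed in when it is done.

Besides the shell and the picture viewer there is one more tool, called after ">>>" by a JSON object that holds its "fn" and its "kwargs", one argument or row to a line. servo_tool: Moves the arm, as the interface text tells. Its arguments: {"type":"object","properties":{"motion":{"type":"array"}},"required":["motion"]}

```bash
mkdir -p pics
cat > h.py <<'E'
import numpy as np, cv2
from bench import sensors, get_image, camera_params, job_done
from scipy.spatial.transform import Rotation as Rn
def cam(name):
    c=camera_params(name);K=np.array(c["camera_matrix"])
    if name=="wrist":
        s=sensors.read_state();M=np.array(c["mount"])
        T=np.eye(4);T[:3,:3]=Rn.from_quat(s["ee_rot"]).as_matrix();T[:3,3]=s["position"]
        W=T@M;return K,W[:3,:3],W[:3,3]
    R=np.array(c["R"]);t=np.array(c["t"]);return K,R.T,-R.T@t
def ray(C,u,v,z):
    K,R,o=C;d=R@np.linalg.solve(K,[u,v,1.]);return o+d*(z-o[2])/d[2]
def proj(C,X):
    K,R,o=C;p=K@(R.T@(np.array(X)-o));return p[:2]/p[2]
def cloud(C,dep):
    K,R,o=C;v,u=np.mgrid[:480,:640];p=np.stack([(u-K[0,2])/K[0,0]*dep,(v-K[1,2])/K[1,1]*dep,dep],-1)
    return p@R.T+o
def save(n,im,s=1): cv2.imwrite("pics/"+n,cv2.resize(im,None,fx=s,fy=s,interpolation=cv2.INTER_CUBIC)[:,:,::-1])
E
python3 - <<'E'
from h import *
for n in("scene","top"):
    im,d=get_image(n);save(n+".png",im);np.savez(n+".npz",im=im,d=d)
    C=cam(n);print(n,C[0][0,0],C[2])
s=sensors.read_state();print(s);print(camera_params("wrist"))
E
```

```text
scene 503.44897105732736 [1006.23923269 -490.63284862  478.57686332]
top 496.5834602819272 [ 487.30065009  -17.00739602 1005.36392119]
{'clock': 0.1, 'joints': array([ 1.43162877e+00,  3.85478917e-01,  6.77930658e-03, -4.43562084e-04,
       -1.19399307e+00, -2.58605421e-01]), 'joint_vel': array([-0.00100036, -0.00121317,  0.00275097,  0.00239836, -0.0006884 ,
       -0.00067074]), 'joint_efforts': array([-6.03781828e-04, -3.93317771e+01,  1.88929671e+01,  4.19800848e+00,
       -2.59684544e-03,  4.63764323e-06]), 'position': array([241.88170003, 575.74002109, 230.3367273 ]), 'ee_rot': array([ 9.80270565e-01, -1.97657984e-01, -1.49186600e-04,  9.58791995e-04]), 'contact_force': array([ 0.31101062, -0.36126959,  0.27915764]), 'wrist_torque': array([0.05754738, 0.03045211, 0.02947191]), 'grasp_force': 0.0, 'gripper_width': 85.56416266209861}
{'camera_matrix': array([[351.82010446,   0.        , 317.11405563],
       [  0.        , 351.82010446, 241.59648946],
       [  0.        ,   0.        ,   1.        ]]), 'mount': array([[-1.02750412e-03, -9.50870653e-01, -3.09586734e-01,
         7.75441499e+01],
       [ 9.99999432e-01, -8.89359134e-04, -5.87357312e-04,
        -1.15722677e+00],
       [ 2.83167041e-04, -3.09587161e-01,  9.50871027e-01,
        -1.42664371e+02],
       [ 0.00000000e+00,  0.00000000e+00,  0.00000000e+00,
         1.00000000e+00]])}
```

View pics/scene.png

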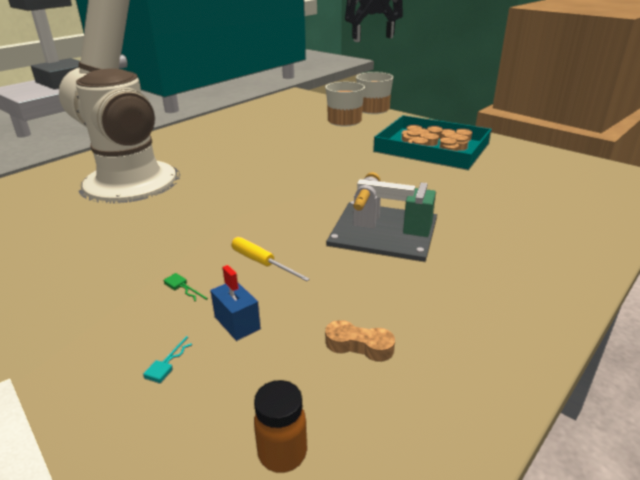

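View pics/top.png

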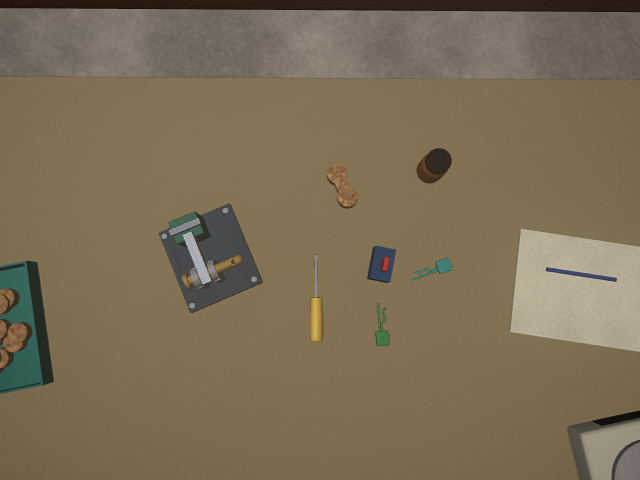

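Candidates for the clip: red-gripped clip in the blue stand (top 386,264 / scene 231,278); green lookalike lying at top (382,338); turquoise lookalike at top (444,266). The red one in the stand is the one described. I'll check it and the pin in close crops, and take measurements.

Run:
```python
from h import *
t=np.load("top.npz");s=np.load("scene.npz")
a=cv2.resize(t["im"][195:320,150:275],(400,400),interpolation=cv2.INTER_CUBIC)
b=cv2.resize(t["im"][230:290,355:415],(400,400),interpolation=cv2.INTER_CUBIC)
c=cv2.resize(s["im"][165:265,325:445],(400,200*5//3),interpolation=cv2.INTER_CUBIC)[:200]
c=cv2.resize(s["im"][170:215,345:435],(400,200),interpolation=cv2.INTER_CUBIC)
d=cv2.resize(s["im"][255:340,190:360],(400,200),interpolation=cv2.INTER_CUBIC)
save("crop.png",np.vstack([np.hstack([a,b]),np.hstack([c,d])]))
C=cam("top");im=t["im"];P=cloud(C,t["d"]);hsv=cv2.cvtColor(im,cv2.COLOR_RGB2HSV)
red=((hsv[...,0]<5)|(hsv[...,0]>174))&(hsv[...,1]>180)&(hsv[...,2]>80)
red[:230]=0;red[300:]=0;red[:,:350]=0;red[:,420:]=0
v,u=np.nonzero(red);r=cv2.minAreaRect(np.c_[u,v].astype(np.float32));print("red",len(u),r,P[v,u].mean(0))
top=P[v,u];top=top[top[:,2]>top[:,2].max()-4];print("zmax",top.mean(0))
blu=(hsv[...,0]>100)&(hsv[...,0]<130)&(hsv[...,1]>100)&(P[...,2]>44)&(P[...,2]<56);blu[:,420:]=0
v,u=np.nonzero(blu);r=cv2.minAreaRect(P[v,u][:,:2].astype(np.float32));print("blue top",len(u),r,cv2.boxPoints(r), np.median(P[v,u][:,2]))
# pin
m=(P[...,2]>70)&(P[...,2]<110);m[:,:150]=0;m[:,275:]=0;m[:190]=0;m[320:]=0
br=m&(hsv[...,0]>8)&(hsv[...,0]<28)&(hsv[...,1]>120)
v,u=np.nonzero(br);q=P[v,u];print("brass",len(u),u.min(),u.max(),q.min(0),q.max(0))
mu=q[:,:2].mean(0);w=np.linalg.svd(q[:,:2]-mu,full_matrices=False)[2];print(mu,w)
for n,p in(("base",(0,0,0)),):print(proj(C,p))
```

```text
red 42 ((385.0, 263.5), (4.767570495605469, 13.1519193649292), 9.462322235107422) [ 546.69743414 -154.51200871  112.66356125]
zmax [ 487.30065009  -17.00739602 1005.36392119]
blue top 346 ((551.0139770507812, -158.5122833251953), (37.32695007324219, 61.91132354736328), 77.9475326538086) [[ 516.84357 -170.30058]
 [ 577.3902  -183.22813]
 [ 585.1844  -146.72398]
 [ 524.63776 -133.79643]] 49.80496078086861
brass 328 182 242 [502.79025653 107.60442321  80.48875942] [563.88314033 217.13105848  97.42955825]
[538.9404238 153.9919565] [[-0.39526577  0.9185668 ]
 [-0.9185668  -0.39526577]]
[299.54559055 555.29555954]
```

View pics/crop.png

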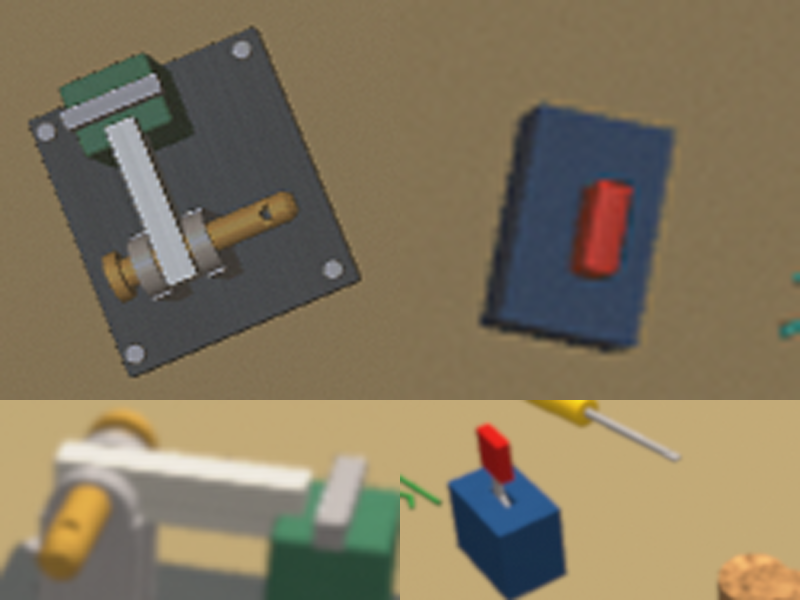

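The crop confirms the red-gripped clip upright in the blue stand. The pin's tail points right/up in the top view, and the cross-hole is visible at about top pixel (233,261).

```bash
cat >> h.py <<'E'
def go(tgt,yaw):
    s=sensors.read_state();R=Rn.from_quat(s["ee_rot"]);d=R.inv().apply(np.array(tgt)-s["position"])/250
    Y=np.deg2rad(yaw);T=Rn.from_matrix(np.array([[np.cos(Y),np.sin(Y),0],[np.sin(Y),-np.cos(Y),0],[0,0,-1.]]))
    r=(R.inv()*T).as_rotvec()/(2*np.pi)
    print("pos",s["position"].round(1),"travel",d.round(4),"rot",r.round(4),"t",s["clock"],"F",s["contact_force"].round(2))
E
python3 - <<'E'
from h import *
C=cam("top")
print("red",ray(C,385,263.5,80),ray(C,386,263,92))
print("hole",ray(C,233.1,261.3,89))
# scene cross-check
s=np.load("scene.npz");hsv=cv2.cvtColor(s["im"],cv2.COLOR_RGB2HSV);m=((hsv[...,0]<5)|(hsv[...,0]>174))&(hsv[...,1]>180)&(hsv[...,2]>80);m[:250]=0;m[310:]=0;m[:,:200]=0;m[:,260:]=0
v,u=np.nonzero(m);print(len(u),u.mean(),v.mean(),ray(cam("scene"),u.mean(),v.mean(),78))
g=ray(C,385,263.5,80)
go([g[0],g[1],200],-12)
E
```

```text
red [ 548.87857148 -158.72352502   80.        ] [ 549.00574648 -158.74617155   92.        ]
hole [551.88259579 123.28332295  89.        ]
221 229.95927601809956 276.99095022624437 [ 549.95842756 -160.45668118   78.        ]
pos [241.9 575.7 230.3] travel [2.2705 2.2322 0.1259] rot [ 0.0003  0.     -0.03  ] t 0.1 F [ 0.31 -0.36  0.28]
```

>>> {"fn": "servo_tool", "kwargs": {
  "motion": [
    {"travel": [0.1, 0.1, 0], "rot": [0, 0, 0], "hand": 1},
    {"travel": [0.13, 0.13, 0], "rot": [0, 0, 0], "hand": 1},
    {"travel": [0.11, 0.11, 0], "rot": [0, 0, 0], "hand": 1},
    {"travel": [0.11, 0.11, 0], "rot": [0, 0, 0], "hand": 1},
    {"travel": [0.11, 0.11, 0], "rot": [0, 0, 0], "hand": 1},
    {"travel": [0.11, 0.11, 0], "rot": [0, 0, 0], "hand": 1},
    {"travel": [0.11, 0.11, 0], "rot": [0, 0, 0], "hand": 1},
    {"travel": [0.11, 0.11, 0], "rot": [0, 0, 0], "hand": 1},
    {"travel": [0.11, 0.11, 0], "rot": [0, 0, 0], "hand": 1},
    {"travel": [0.11, 0.11, 0], "rot": [0, 0, 0], "hand": 1}
  ]
}}

```text
clock: 0.93
position: [388.8, 214.8, 231.2]
ee_rot: [0.98, -0.197, -0.0, 0.0]
contact_force: [0.5, 1.1, -0.9]
gripper_width: 85.2
grasp_force: 0.0
```

>>> {"fn": "servo_tool", "kwargs": {
  "motion": [
    {"travel": [0.11, 0.11, 0], "rot": [0, 0, 0], "hand": 1},
    {"travel": [0.11, 0.11, 0], "rot": [0, 0, 0], "hand": 1},
    {"travel": [0.11, 0.11, 0], "rot": [0, 0, 0], "hand": 1},
    {"travel": [0.11, 0.11, 0], "rot": [0, 0, 0], "hand": 1},
    {"travel": [0.11, 0.11, 0], "rot": [0, 0, 0], "hand": 1},
    {"travel": [0.11, 0.11, 0], "rot": [0, 0, 0], "hand": 1},
    {"travel": [0.11, 0.11, 0], "rot": [0, 0, 0], "hand": 1},
    {"travel": [0.11, 0.11, 0], "rot": [0, 0, 0], "hand": 1},
    {"travel": [0.11, 0.08, 0.04], "rot": [0, 0, -0.012], "hand": 1},
    {"travel": [0.06, 0.04, 0.04], "rot": [0, 0, -0.018], "hand": 0.7}
  ]
}}

```text
clock: 1.77
position: [536.2, -117.8, 211.1]
ee_rot: [0.995, -0.104, 0.001, 0.0]
contact_force: [1.3, 0.5, 0.4]
gripper_width: 75.4
grasp_force: 0.0
```

Run:
```python
from h import *
go([549,-158.7,200],-12)
C=cam("wrist");im,d=get_image("wrist");save("w1.png",im);P=cloud(C,d)
hsv=cv2.cvtColor(im,cv2.COLOR_RGB2HSV);m=((hsv[...,0]<5)|(hsv[...,0]>174))&(hsv[...,1]>170)&(hsv[...,2]>60)
v,u=np.nonzero(m);print(len(u),u.mean(),v.mean(),ray(C,u.mean(),v.mean(),80))
q=P[m];q=q[q[:,2]>40];zt=np.percentile(q[:,2],95);t=q[abs(q[:,2]-zt)<3];print(zt,len(t))
for k in (t,q): print(cv2.minAreaRect(k[:,:2].astype(np.float32)),k.mean(0))
```

```text
pos [ 536.2 -117.8  211.1] travel [0.0839 0.1496 0.0444] rot [ 0.     -0.0002  0.0002] t 1.7667 F [1.34 0.51 0.36]
553 365.55153707052443 206.39783001808317 [ 546.3339998  -157.48891383   80.        ]
92.9268260511362 397
((546.8898315429688, -157.39810180664062), (9.376428604125977, 25.484600067138672), 78.82344055175781) [ 546.98690874 -157.40205725   91.85296458]
((570.4326171875, -151.59368896484375), (90.64375305175781, 17.723491668701172), 13.506241798400879) [ 548.49505525 -156.63188805   88.87401487]
```

View pics/w1.png

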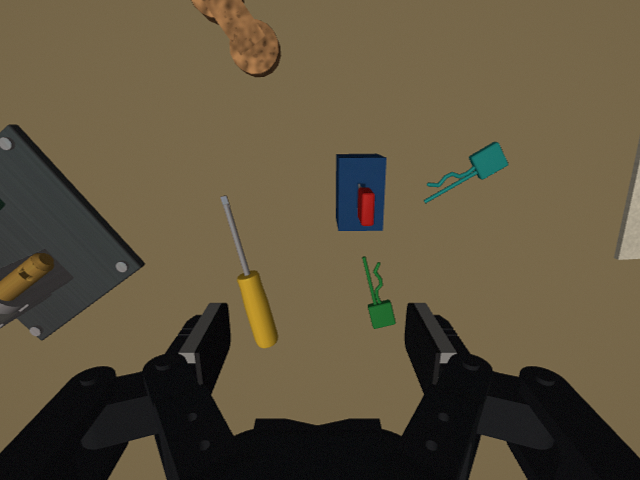

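The wrist view shows the red grip at pixel (366,206) in the blue stand (361,190). The turquoise and green clips lie flat beside it.

```bash
python3 -c "
from h import *
go([547,-157.4,63],-11.7)"
```

```text
pos [ 536.1 -118.3  208. ] travel [0.0762 0.1436 0.5799] rot [ 0.0002  0.0005 -0.    ] t 1.8167 F [ 1.27 -0.26 -0.23]
```

>>> {"fn": "servo_tool", "kwargs": {
  "motion": [
    {"travel": [0.038, 0.072, 0], "rot": [0, 0, 0], "hand": 0.7},
    {"travel": [0.038, 0.072, 0], "rot": [0, 0, 0], "hand": 0.7},
    {"travel": [0, 0, 0], "rot": [0, 0, 0], "hand": 0.7},
    {"travel": [0, 0, 0.08], "rot": [0, 0, 0], "hand": 0.6},
    {"travel": [0, 0, 0.1], "rot": [0, 0, 0], "hand": 0.6},
    {"travel": [0, 0, 0.1], "rot": [0, 0, 0], "hand": 0.6},
    {"travel": [0, 0, 0], "rot": [0, 0, 0], "hand": 0.6},
    {"travel": [0, 0, 0], "rot": [0, 0, 0], "hand": 0.6}
  ]
}}

```text
clock: 2.48
position: [545.2, -153.3, 140.4]
ee_rot: [0.995, -0.104, -0.002, 0.0]
contact_force: [-0.1, 0.5, -0.2]
gripper_width: 51.1
grasp_force: 0.0
```

```bash
python3 -c "
from h import *
go([547,-157.4,63],-11.7)"
```

```text
pos [ 545.2 -153.3  140.4] travel [0.0114 0.0144 0.3097] rot [ 0.0001  0.0005 -0.0008] t 2.4833 F [-0.13  0.54 -0.16]
```

>>> {"fn": "servo_tool", "kwargs": {
  "motion": [
    {"travel": [0.0114, 0.0144, 0.05], "rot": [0, 0, -0.0008], "hand": 0.55},
    {"travel": [0, 0, 0.08], "rot": [0, 0, 0], "hand": 0.5},
    {"travel": [0, 0, 0.08], "rot": [0, 0, 0], "hand": 0.5},
    {"travel": [0, 0, 0.06], "rot": [0, 0, 0], "hand": 0.5},
    {"travel": [0, 0, 0.04], "rot": [0, 0, 0], "hand": 0.5},
    {"travel": [0, 0, 0], "rot": [0, 0, 0], "hand": 0.5},
    {"travel": [0, 0, 0], "rot": [0, 0, 0], "hand": 0.5},
    {"travel": [0, 0, 0], "rot": [0, 0, 0], "hand": 0.5}
  ]
}}

```text
clock: 3.15
position: [549.5, -157.8, 65.5]
ee_rot: [0.995, -0.102, 0.002, 0.0]
contact_force: [-0.2, 0.1, 0.4]
gripper_width: 42.9
grasp_force: 0.0
```

```bash
python3 -c "
from h import *
go([547,-157.4,63],-11.7)"
```

```text
pos [ 549.5 -157.8   65.5] travel [-0.0102  0.0004  0.01  ] rot [-0.     -0.0005  0.0001] t 3.15 F [-0.21  0.09  0.39]
```

>>> {"fn": "servo_tool", "kwargs": {
  "motion": [
    {"travel": [-0.008, 0, 0.008], "rot": [0, 0, 0], "hand": 0.5},
    {"travel": [0, 0, 0], "rot": [0, 0, 0], "hand": 0.3},
    {"travel": [0, 0, 0], "rot": [0, 0, 0], "hand": 0.2},
    {"travel": [0, 0, 0], "rot": [0, 0, 0], "hand": 0},
    {"travel": [0, 0, 0], "rot": [0, 0, 0], "hand": 0},
    {"travel": [0, 0, 0], "rot": [0, 0, 0], "hand": 0},
    {"travel": [0, 0, 0], "rot": [0, 0, 0], "hand": 0},
    {"travel": [0, 0, 0], "rot": [0, 0, 0], "hand": 0}
  ]
}}

```text
clock: 3.82
position: [546.4, -157.8, 62.3]
ee_rot: [0.995, -0.102, 0.0, 0.0]
contact_force: [-0.5, -2.7, 4.0]
gripper_width: 9.2
grasp_force: 60.7
```

```bash
python3 -c "
from h import *
go([547,-157.4,63],-11.7);s=sensors.read_state();print(s['gripper_width'],s['grasp_force'])"
```

```text
pos [ 546.4 -157.8   62.3] travel [ 0.0022 -0.0019 -0.0029] rot [ 0.0001 -0.0001  0.    ] t 3.8167 F [-0.5  -2.69  3.99]
9.200061794230761 60.731281042099
```

>>> {"fn": "servo_tool", "kwargs": {
  "motion": [
    {"travel": [0, 0, -0.03], "rot": [0, 0, 0], "hand": 0},
    {"travel": [0, 0, -0.06], "rot": [0, 0, 0], "hand": 0},
    {"travel": [0, 0, -0.08], "rot": [0, 0, 0], "hand": 0},
    {"travel": [0, 0, -0.08], "rot": [0, 0, 0], "hand": 0},
    {"travel": [0, 0, -0.08], "rot": [0, 0, 0], "hand": 0},
    {"travel": [0, 0, -0.08], "rot": [0, 0, 0], "hand": 0},
    {"travel": [0, 0, -0.06], "rot": [0, 0, 0], "hand": 0},
    {"travel": [0, 0, 0], "rot": [0, 0, 0], "hand": 0},
    {"travel": [0, 0, 0], "rot": [0, 0, 0], "hand": 0},
    {"travel": [0, 0, 0], "rot": [0, 0, 0], "hand": 0}
  ]
}}

```text
clock: 4.65
position: [545.5, -156.9, 178.3]
ee_rot: [0.995, -0.102, -0.001, -0.0]
contact_force: [-0.5, 0.1, -0.4]
gripper_width: 9.1
grasp_force: 60.3
```

Run:
```python
from h import *
# pin from top depth/colour: axis fit on brass tail beyond cheek; dark hole
t=np.load("top.npz");im=t["im"];C=cam("top");hsv=cv2.cvtColor(im,cv2.COLOR_RGB2HSV)
m=(hsv[...,0]>8)&(hsv[...,0]<22)&(hsv[...,1]>140);m[:,:216]=0;m[:,246:]=0;m[:250]=0;m[275:]=0
v,u=np.nonzero(m);q=np.array([ray(C,a,b,84) for a,b in zip(u,v)])[:,:2]
mu=q.mean(0);w=np.linalg.svd(q-mu,full_matrices=False)[2][0];w*=-np.sign(w[1]);print(len(u),mu,w,"yaw",np.rad2deg(np.arctan2(w[1],w[0])),"end",((q-mu)@w).max())
# hole ends +18 past; leg 4 mm behind grip in tool x
h=ray(C,233.1,261.3,89);yaw=np.rad2deg(np.arctan2(w[1],w[0]))+90
Y=np.deg2rad(yaw);g=h[:2]+4*np.array([np.cos(Y),np.sin(Y)]);print(h,yaw,g)
go([g[0],g[1],172],yaw)
```

```text
70 [551.77759869 132.07505265] [ 0.37429531 -0.92730956] yaw -68.01923468865039 end 23.395833762139834
[551.88259579 123.28332295  89.        ] 21.980765311349614 [555.59183403 124.78050418]
pos [ 545.5 -156.9  178.3] travel [-0.1893 -1.1115  0.026 ] rot [-0.0002  0.0003 -0.0936] t 4.65 F [-0.51  0.09 -0.38]
```

>>> {"fn": "servo_tool", "kwargs": {
  "motion": [
    {"travel": [-0.01, -0.08, 0], "rot": [0, 0, 0], "hand": 0},
    {"travel": [-0.019, -0.11, 0], "rot": [0, 0, 0], "hand": 0},
    {"travel": [-0.02, -0.115, 0], "rot": [0, 0, 0], "hand": 0},
    {"travel": [-0.02, -0.115, 0], "rot": [0, 0, 0], "hand": 0},
    {"travel": [-0.02, -0.115, 0], "rot": [0, 0, 0], "hand": 0},
    {"travel": [-0.02, -0.115, 0], "rot": [0, 0, 0], "hand": 0},
    {"travel": [-0.02, -0.115, 0], "rot": [0, 0, 0], "hand": 0},
    {"travel": [-0.02, -0.115, 0], "rot": [0, 0, 0], "hand": 0},
    {"travel": [-0.02, -0.115, 0], "rot": [0, 0, 0], "hand": 0},
    {"travel": [-0.02, -0.115, 0], "rot": [0, 0, 0], "hand": 0}
  ]
}}

```text
clock: 5.48
position: [555.2, 125.2, 177.6]
ee_rot: [0.995, -0.102, -0.002, 0.001]
contact_force: [0.3, 0.6, -0.7]
gripper_width: 9.1
grasp_force: 60.3
```

>>> {"fn": "servo_tool", "kwargs": {
  "motion": [
    {"travel": [0, 0, 0], "rot": [0, 0, -0.0187], "hand": 0},
    {"travel": [0, 0, 0], "rot": [0, 0, -0.0187], "hand": 0},
    {"travel": [0, 0, 0], "rot": [0, 0, -0.0187], "hand": 0},
    {"travel": [0, 0, 0], "rot": [0, 0, -0.0187], "hand": 0},
    {"travel": [0, 0, 0], "rot": [0, 0, -0.0187], "hand": 0},
    {"travel": [0, 0, 0], "rot": [0, 0, 0], "hand": 0},
    {"travel": [0, 0, 0], "rot": [0, 0, 0], "hand": 0},
    {"travel": [0, 0, 0], "rot": [0, 0, 0], "hand": 0}
  ]
}}

```text
clock: 6.15
position: [555.9, 123.8, 178.4]
ee_rot: [0.982, 0.189, -0.001, 0.0]
contact_force: [0.3, -0.1, -0.7]
gripper_width: 9.6
grasp_force: 60.2
```

Run:
```python
from h import *
go([555.6,124.8,178],22)
C=cam("wrist");im,d=get_image("wrist");np.savez("w2.npz",im=im,d=d)
cv2.imwrite("pics/w2.png",cv2.resize(im[120:360,160:480],(800,600),interpolation=cv2.INTER_CUBIC)[:,:,::-1])
```

```text
pos [555.9 123.8 178.4] travel [ 0.0004 -0.0042  0.0018] rot [-0.      0.0003 -0.0005] t 6.15 F [ 0.29 -0.07 -0.75]
```

View pics/w2.png

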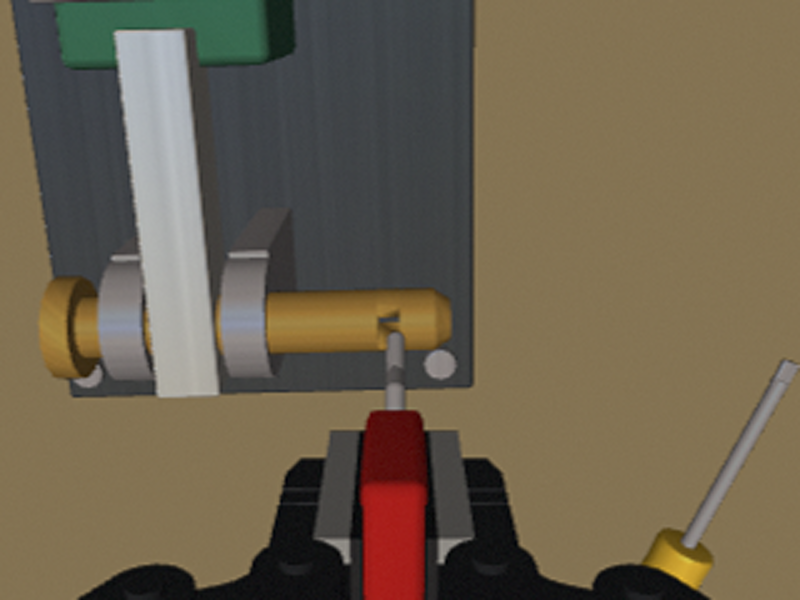

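The wrist crop shows the hole at about crop (389,321), i.e. image (315.6,248.4). The clip's lower end is at crop (396,334), i.e. image (318.4,253.6), so it sits almost over the hole.

Run:
```python
from h import *
C=cam("wrist");s=sensors.read_state();R=Rn.from_quat(s["ee_rot"]);p=s["position"]
z=np.load("w2.npz");im=z["im"];P=cloud(C,z["d"])
tl=lambda X:R.inv().apply(X-p).round(2)
hsv=cv2.cvtColor(im,cv2.COLOR_RGB2HSV)
br=(hsv[...,0]>8)&(hsv[...,0]<28)&(hsv[...,1]>150)&(hsv[...,2]>70)
for u in (275,285,295,305,325,330): 
    vv=np.nonzero(br[225:270,u])[0]+225;print(u,vv.min(),vv.max(),"mid tool",tl(ray(C,u,(vv.min()+vv.max())/2,80)))
row=np.nonzero(br[248,:])[0];print("row248 brass",row[row>260].min(),row.max())
print("gray rows"); 
for v in range(242,256): print(v,im[v,308:326].sum(1)//3)
h=(315.6,248.4);print("hole tool@89",tl(ray(C,*h,89)),"tip pred px",proj(C,p+R.apply([-4,0,54.3])),"foot pred",proj(C,p+R.apply([12,0,45])))
print("end tool",tl(ray(C,340,248,80)))
q=P[245:283,314:323].reshape(-1,3);print(np.round(R.inv().apply(q-p)[::27],1))
```

```text
275 237 260 mid tool [ -4.89 -32.82  98.71]
285 237 260 mid tool [ -4.89 -25.56  98.71]
295 236 259 mid tool [ -4.13 -18.28  98.71]
305 236 259 mid tool [ -4.13 -11.03  98.71]
325 236 259 mid tool [-4.14  3.48 98.71]
330 236 259 mid tool [-4.15  7.1  98.71]
row248 brass 334 339
gray rows
242 [ 97  97 102 110 111 109 109 106 107 107 104 101 100  98 100  99  98  99]
243 [101 102 106 114 113 111 109 109 110 111 103  95 101 105 104 103 103 104]
244 [106 106 109 113 113 113 111 108  99  92  82  85 103 108 109 108 107 109]
245 [111 111 112 116 116 109  98  88  80  69  62  73 104 114 113 112 112 113]
246 [115 116 108  98 102  93  86  77  66  60  51  71 106 117 115 116 118 116]
247 [118 118 106  75  67  67  66  61  61  62  63  83 112 120 119 118 119 118]
248 [120 123 110  75  63  62  65  67  68  71  71  87 113 122 119 120 121 119]
249 [117 119 107  71  57  63  70  78  85  91  97 108 116 118 116 114 115 117]
250 [113 115 102  71  63  56  59  69  74  84  89 100 113 116 114 114 112 113]
251 [114 116 102  74  71  65  58  57  66  73  78  95 111 113 113 113 114 114]
252 [113 113 105  85  80  73  66  60  50  52  63  75  99 113 112 111 112 111]
253 [108 109 102  90  91  81  74  72  87 106 105  93  85  97 107 106 106 106]
254 [105 104  98  93 100  89  81  94 118 120 117 110  91  86 106 104 105 105]
255 [102 104  99  97 106  96  94  99 117 119 116 110  93  81  93 103 103 103]
hole tool@89 [-1.71 -3.29 89.7 ] tip pred px [320.73300626 271.12744834] foot pred [320.93560142 251.36340731]
end tool [-4.53 14.36 98.71]
[[  0.3  -4.4  91.3]
 [-27.7  -5.2 165.8]
 [ -7.3  -4.5  99.9]
 [ -7.3  -4.5  93.5]
 [ -8.   -4.4  89.3]
 [-40.   -5.3 166.8]
 [-42.4  -5.3 165.2]
 [-46.1  -5.3 167. ]
 [-49.   -5.3 166.5]
 [-51.7  -5.3 165.6]
 [-55.   -5.3 166.1]
 [-63.5  -5.5 178.2]
 [  6.6  -3.7  16.5]]
```

>>> {"fn": "servo_tool", "kwargs": {
  "motion": [
    {"travel": [-0.001, -0.0075, 0.02], "rot": [0, 0, 0], "hand": 0},
    {"travel": [0, 0, 0.03], "rot": [0, 0, 0], "hand": 0},
    {"travel": [0, 0, 0.03], "rot": [0, 0, 0], "hand": 0},
    {"travel": [0, 0, 0.02], "rot": [0, 0, 0], "hand": 0},
    {"travel": [0, 0, 0.014], "rot": [0, 0, 0], "hand": 0},
    {"travel": [0, 0, 0], "rot": [0, 0, 0], "hand": 0},
    {"travel": [0, 0, 0], "rot": [0, 0, 0], "hand": 0},
    {"travel": [0, 0, 0], "rot": [0, 0, 0], "hand": 0}
  ]
}}

```text
clock: 6.87
position: [555.6, 125.6, 151.1]
ee_rot: [0.982, 0.19, 0.0, -0.0]
contact_force: [-0.1, 0.5, 0.2]
gripper_width: 8.9
grasp_force: 60.2
```

Run:
```python
from h import *
go([555.6,124.8,178],22)
im,d=get_image("wrist");np.savez("w3.npz",im=im,d=d)
a=cv2.resize(im[200:320,260:380],(600,600),interpolation=cv2.INTER_CUBIC)
im,d=get_image("scene")
b=cv2.resize(im[150:230,345:372+0],(200,600),interpolation=cv2.INTER_CUBIC)
save("w3.png",np.hstack([a,b]))
```

```text
pos [555.6 125.6 151.1] travel [-0.0011  0.0029 -0.1077] rot [ 0.     -0.0001 -0.0001] t 6.8667 F [-0.1   0.46  0.23]
```

View pics/w3.png

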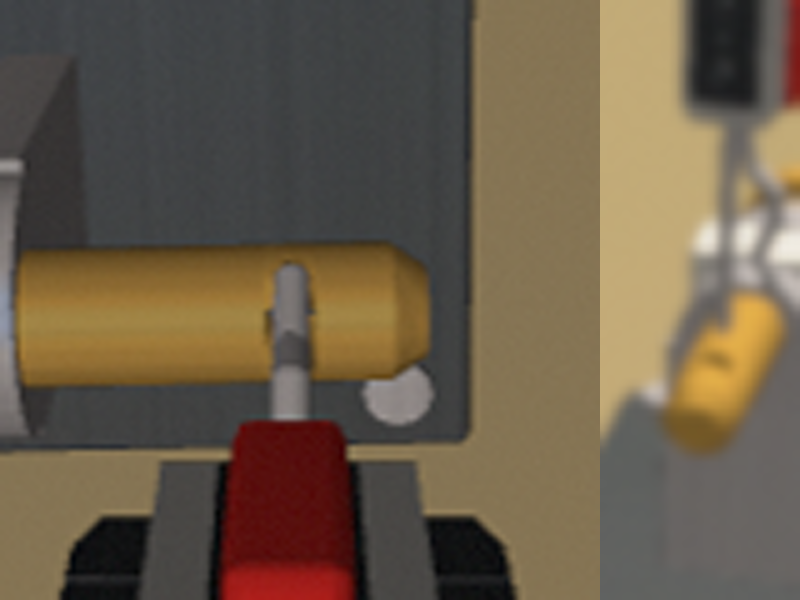

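Wrist crop: the leg (crop x 291) is centred on the hole (265–314). Scene crop: the tip at (722,325) is just above the hole at (717,358). They are aligned to under about 1 mm, so I'm descending lightly.

>>> {"fn": "servo_tool", "kwargs": {
  "motion": [
    {"travel": [-0.001, 0, 0.01], "rot": [0, 0, 0], "hand": 0},
    {"travel": [0, 0, 0.008], "rot": [0, 0, 0], "hand": 0},
    {"travel": [0, 0, 0.006], "rot": [0, 0, 0], "hand": 0},
    {"travel": [0, 0, 0.004], "rot": [0, 0, 0], "hand": 0},
    {"travel": [0, 0, 0], "rot": [0, 0, 0], "hand": 0},
    {"travel": [0, 0, 0], "rot": [0, 0, 0], "hand": 0}
  ]
}}

```text
clock: 7.47
position: [555.1, 125.4, 143.7]
ee_rot: [0.982, 0.19, -0.0, 0.0]
contact_force: [1.1, -0.1, -0.3]
gripper_width: 8.7
grasp_force: 60.2
```

>>> {"fn": "servo_tool", "kwargs": {
  "motion": [
    {"travel": [0, 0, 0.004], "rot": [0, 0, 0], "hand": 0},
    {"travel": [0, 0, 0.004], "rot": [0, 0, 0], "hand": 0},
    {"travel": [0, 0, 0], "rot": [0, 0, 0], "hand": 0}
  ]
}}

```text
clock: 7.72
position: [555.0, 125.4, 141.6]
ee_rot: [0.982, 0.19, -0.0, 0.0]
contact_force: [1.1, 0.3, -0.3]
gripper_width: 9.0
grasp_force: 60.2
```

>>> {"fn": "servo_tool", "kwargs": {
  "motion": [
    {"travel": [0, 0, 0.004], "rot": [0, 0, 0], "hand": 0},
    {"travel": [0, 0, 0], "rot": [0, 0, 0], "hand": 0}
  ]
}}

```text
clock: 7.88
position: [555.0, 125.4, 140.6]
ee_rot: [0.982, 0.19, -0.0, 0.0]
contact_force: [-0.5, -0.3, 0.1]
gripper_width: 9.1
grasp_force: 60.2
```

>>> {"fn": "servo_tool", "kwargs": {
  "motion": [
    {"travel": [0, 0, 0.004], "rot": [0, 0, 0], "hand": 0},
    {"travel": [0, 0, 0.004], "rot": [0, 0, 0], "hand": 0},
    {"travel": [0, 0, 0], "rot": [0, 0, 0], "hand": 0}
  ]
}}

```text
clock: 8.13
position: [554.9, 125.4, 138.5]
ee_rot: [0.982, 0.19, -0.0, 0.0]
contact_force: [-0.3, -0.9, -1.0]
gripper_width: 9.2
grasp_force: 60.2
```

>>> {"fn": "servo_tool", "kwargs": {
  "motion": [
    {"travel": [0, 0, 0.004], "rot": [0, 0, 0], "hand": 0},
    {"travel": [0, 0, 0.004], "rot": [0, 0, 0], "hand": 0},
    {"travel": [0, 0, 0], "rot": [0, 0, 0], "hand": 0}
  ]
}}

```text
clock: 8.38
position: [554.9, 125.4, 136.6]
ee_rot: [0.982, 0.19, -0.0, 0.0]
contact_force: [-1.1, -0.5, -1.0]
gripper_width: 9.0
grasp_force: 60.2
```

>>> {"fn": "servo_tool", "kwargs": {
  "motion": [
    {"travel": [0, 0, 0.004], "rot": [0, 0, 0], "hand": 0},
    {"travel": [0, 0, 0.004], "rot": [0, 0, 0], "hand": 0},
    {"travel": [0, 0, 0], "rot": [0, 0, 0], "hand": 0}
  ]
}}

```text
clock: 8.63
position: [554.9, 125.4, 134.5]
ee_rot: [0.982, 0.19, -0.0, 0.0]
contact_force: [-0.2, -0.2, -0.5]
gripper_width: 9.3
grasp_force: 60.2
```

>>> {"fn": "servo_tool", "kwargs": {
  "motion": [
    {"travel": [0, 0, 0.004], "rot": [0, 0, 0], "hand": 0},
    {"travel": [0, 0, 0.004], "rot": [0, 0, 0], "hand": 0},
    {"travel": [0, 0, 0], "rot": [0, 0, 0], "hand": 0}
  ]
}}

```text
clock: 8.88
position: [555.0, 125.4, 132.6]
ee_rot: [0.982, 0.19, -0.0, 0.0]
contact_force: [-0.1, -0.7, -0.1]
gripper_width: 9.2
grasp_force: 60.2
```

>>> {"fn": "servo_tool", "kwargs": {
  "motion": [
    {"travel": [0, 0, 0.004], "rot": [0, 0, 0], "hand": 0},
    {"travel": [0, 0, 0.004], "rot": [0, 0, 0], "hand": 0},
    {"travel": [0, 0, 0], "rot": [0, 0, 0], "hand": 0}
  ]
}}

```text
clock: 9.13
position: [555.0, 125.4, 130.5]
ee_rot: [0.982, 0.19, -0.0, 0.0]
contact_force: [-1.2, 0.1, -0.9]
gripper_width: 9.2
grasp_force: 60.2
```

Run:
```python
from h import *
im,d=get_image("wrist")
a=cv2.resize(im[200:320,260:380],(500,500),interpolation=cv2.INTER_CUBIC)
im,d=get_image("scene")
b=cv2.resize(im[150:230,340:380],(250,500),interpolation=cv2.INTER_CUBIC)
save("w4.png",np.hstack([a,b]))
```

```text
(no output)
```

View pics/w4.png

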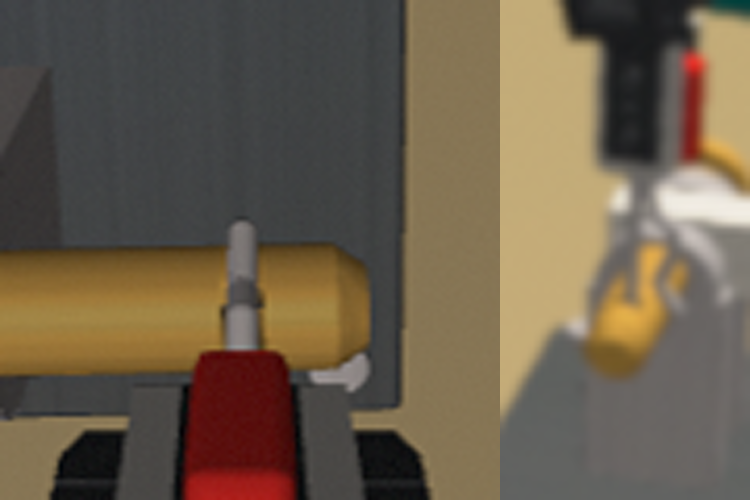

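The leg is entering the hole (scene crop at (632,300)), and the sprung foot is outside the pin's side (wrist crop (242,235)). I'm pushing on.

>>> {"fn": "servo_tool", "kwargs": {
  "motion": [
    {"travel": [0, 0, 0.004], "rot": [0, 0, 0], "hand": 0},
    {"travel": [0, 0, 0.004], "rot": [0, 0, 0], "hand": 0},
    {"travel": [0, 0, 0.004], "rot": [0, 0, 0], "hand": 0},
    {"travel": [0, 0, 0.004], "rot": [0, 0, 0], "hand": 0},
    {"travel": [0, 0, 0], "rot": [0, 0, 0], "hand": 0}
  ]
}}

```text
clock: 9.65
position: [555.0, 125.4, 126.6]
ee_rot: [0.982, 0.19, -0.0, 0.0]
contact_force: [-1.3, -0.3, -1.4]
gripper_width: 8.9
grasp_force: 60.2
```

>>> {"fn": "servo_tool", "kwargs": {
  "motion": [
    {"travel": [0, 0, 0.004], "rot": [0, 0, 0], "hand": 0},
    {"travel": [0, 0, 0.004], "rot": [0, 0, 0], "hand": 0},
    {"travel": [0, 0, 0.004], "rot": [0, 0, 0], "hand": 0},
    {"travel": [0, 0, 0], "rot": [0, 0, 0], "hand": 0}
  ]
}}

```text
clock: 9.98
position: [555.0, 125.4, 123.5]
ee_rot: [0.982, 0.19, -0.0, 0.0]
contact_force: [-0.7, -1.0, -0.7]
gripper_width: 8.8
grasp_force: 60.3
```

>>> {"fn": "servo_tool", "kwargs": {
  "motion": [
    {"travel": [0, 0, 0.004], "rot": [0, 0, 0], "hand": 0},
    {"travel": [0, 0, 0.004], "rot": [0, 0, 0], "hand": 0},
    {"travel": [0, 0, 0.004], "rot": [0, 0, 0], "hand": 0},
    {"travel": [0, 0, 0], "rot": [0, 0, 0], "hand": 0}
  ]
}}

```text
clock: 10.32
position: [555.1, 125.4, 120.8]
ee_rot: [0.982, 0.19, -0.0, 0.0]
contact_force: [-2.0, -2.0, 1.0]
gripper_width: 8.8
grasp_force: 60.5
```

>>> {"fn": "servo_tool", "kwargs": {
  "motion": [
    {"travel": [0, 0, 0.004], "rot": [0, 0, 0], "hand": 0},
    {"travel": [0, 0, 0.004], "rot": [0, 0, 0], "hand": 0},
    {"travel": [0, 0, 0], "rot": [0, 0, 0], "hand": 0}
  ]
}}

```text
clock: 10.57
position: [555.1, 125.4, 118.8]
ee_rot: [0.982, 0.19, 0.0, 0.0]
contact_force: [-2.4, -0.8, 2.0]
gripper_width: 9.1
grasp_force: 60.7
```

>>> {"fn": "servo_tool", "kwargs": {
  "motion": [
    {"travel": [0, 0, 0.004], "rot": [0, 0, 0], "hand": 0},
    {"travel": [0, 0, 0.004], "rot": [0, 0, 0], "hand": 0},
    {"travel": [0, 0, 0], "rot": [0, 0, 0], "hand": 0}
  ]
}}

```text
clock: 10.82
position: [555.1, 125.4, 116.7]
ee_rot: [0.982, 0.19, 0.0, -0.0]
contact_force: [-2.7, -1.5, 1.7]
gripper_width: 9.0
grasp_force: 60.6
```

>>> {"fn": "servo_tool", "kwargs": {
  "motion": [
    {"travel": [0, 0, 0.004], "rot": [0, 0, 0], "hand": 0},
    {"travel": [0, 0, 0.004], "rot": [0, 0, 0], "hand": 0},
    {"travel": [0, 0, 0], "rot": [0, 0, 0], "hand": 0}
  ]
}}

```text
clock: 11.07
position: [555.1, 125.4, 114.7]
ee_rot: [0.982, 0.19, 0.0, 0.0]
contact_force: [-2.0, -0.5, 3.5]
gripper_width: 9.0
grasp_force: 60.7
```

>>> {"fn": "servo_tool", "kwargs": {
  "motion": [
    {"travel": [0, 0, 0.004], "rot": [0, 0, 0], "hand": 0},
    {"travel": [0, 0, 0.004], "rot": [0, 0, 0], "hand": 0},
    {"travel": [0, 0, 0], "rot": [0, 0, 0], "hand": 0}
  ]
}}

```text
clock: 11.32
position: [555.1, 125.5, 112.4]
ee_rot: [0.982, 0.19, -0.0, -0.0]
contact_force: [-2.8, -1.5, 1.6]
gripper_width: 9.2
grasp_force: 60.6
```

>>> {"fn": "servo_tool", "kwargs": {
  "motion": [
    {"travel": [0, 0, 0.004], "rot": [0, 0, 0], "hand": 0},
    {"travel": [0, 0, 0.004], "rot": [0, 0, 0], "hand": 0},
    {"travel": [0, 0, 0], "rot": [0, 0, 0], "hand": 0}
  ]
}}

```text
clock: 11.57
position: [555.0, 125.5, 110.3]
ee_rot: [0.982, 0.19, -0.0, -0.0]
contact_force: [-1.5, -0.5, 1.0]
gripper_width: 8.7
grasp_force: 60.5
```

>>> {"fn": "servo_tool", "kwargs": {
  "motion": [
    {"travel": [0, 0, 0.004], "rot": [0, 0, 0], "hand": 0},
    {"travel": [0, 0, 0.004], "rot": [0, 0, 0], "hand": 0},
    {"travel": [0, 0, 0], "rot": [0, 0, 0], "hand": 0}
  ]
}}

```text
clock: 11.82
position: [555.0, 125.5, 108.3]
ee_rot: [0.982, 0.19, -0.0, -0.0]
contact_force: [-1.6, -0.4, -0.8]
gripper_width: 9.2
grasp_force: 60.5
```

>>> {"fn": "servo_tool", "kwargs": {
  "motion": [
    {"travel": [0, 0, 0.004], "rot": [0, 0, 0], "hand": 0},
    {"travel": [0, 0, 0.004], "rot": [0, 0, 0], "hand": 0},
    {"travel": [0, 0, 0], "rot": [0, 0, 0], "hand": 0}
  ]
}}

```text
clock: 12.07
position: [555.0, 125.5, 106.4]
ee_rot: [0.982, 0.19, -0.0, -0.0]
contact_force: [-1.9, -0.9, 0.5]
gripper_width: 9.0
grasp_force: 60.4
```

>>> {"fn": "servo_tool", "kwargs": {
  "motion": [
    {"travel": [0, 0, 0.004], "rot": [0, 0, 0], "hand": 0},
    {"travel": [0, 0, 0], "rot": [0, 0, 0], "hand": 0}
  ]
}}

```text
clock: 12.23
position: [555.0, 125.4, 105.5]
ee_rot: [0.982, 0.19, -0.0, -0.0]
contact_force: [-2.4, -0.4, -0.3]
gripper_width: 9.0
grasp_force: 60.4
```

>>> {"fn": "servo_tool", "kwargs": {
  "motion": [
    {"travel": [0, 0, 0.003], "rot": [0, 0, 0], "hand": 0},
    {"travel": [0, 0, 0], "rot": [0, 0, 0], "hand": 0}
  ]
}}

```text
clock: 12.4
position: [555.0, 125.4, 104.9]
ee_rot: [0.982, 0.19, -0.0, 0.0]
contact_force: [-1.1, -1.0, 0.3]
gripper_width: 9.0
grasp_force: 60.5
```

>>> {"fn": "servo_tool", "kwargs": {
  "motion": [
    {"travel": [0, 0, 0.002], "rot": [0, 0, 0], "hand": 0},
    {"travel": [0, 0, 0], "rot": [0, 0, 0], "hand": 0}
  ]
}}

```text
clock: 12.57
position: [555.0, 125.4, 104.5]
ee_rot: [0.982, 0.19, -0.0, 0.0]
contact_force: [-2.0, -0.8, 0.1]
gripper_width: 9.1
grasp_force: 60.5
```

>>> {"fn": "servo_tool", "kwargs": {
  "motion": [
    {"travel": [0, 0, 0.002], "rot": [0, 0, 0], "hand": 0},
    {"travel": [0, 0, 0], "rot": [0, 0, 0], "hand": 0}
  ]
}}

```text
clock: 12.73
position: [555.0, 125.4, 104.0]
ee_rot: [0.982, 0.19, -0.0, 0.0]
contact_force: [-2.4, -0.5, 0.4]
gripper_width: 9.2
grasp_force: 60.5
```

>>> {"fn": "servo_tool", "kwargs": {
  "motion": [
    {"travel": [0, 0, 0.002], "rot": [0, 0, 0], "hand": 0},
    {"travel": [0, 0, 0], "rot": [0, 0, 0], "hand": 0}
  ]
}}

```text
clock: 12.9
position: [555.0, 125.4, 103.5]
ee_rot: [0.982, 0.19, -0.0, 0.0]
contact_force: [-2.9, -1.6, 1.5]
gripper_width: 8.8
grasp_force: 60.5
```

>>> {"fn": "servo_tool", "kwargs": {
  "motion": [
    {"travel": [0, 0, 0.002], "rot": [0, 0, 0], "hand": 0},
    {"travel": [0, 0, 0], "rot": [0, 0, 0], "hand": 0}
  ]
}}

```text
clock: 13.07
position: [555.0, 125.4, 103.1]
ee_rot: [0.982, 0.19, -0.0, 0.0]
contact_force: [-2.7, -1.2, 1.9]
gripper_width: 8.8
grasp_force: 60.5
```

>>> {"fn": "servo_tool", "kwargs": {
  "motion": [
    {"travel": [0, 0, 0.002], "rot": [0, 0, 0], "hand": 0},
    {"travel": [0, 0, 0], "rot": [0, 0, 0], "hand": 0}
  ]
}}

```text
clock: 13.23
position: [555.1, 125.4, 102.8]
ee_rot: [0.982, 0.191, -0.0, 0.0]
contact_force: [-3.9, -2.1, 2.7]
gripper_width: 8.8
grasp_force: 60.9
```

>>> {"fn": "servo_tool", "kwargs": {
  "motion": [
    {"travel": [0, 0, 0], "rot": [0, 0, 0], "hand": 0.15},
    {"travel": [0, 0, 0], "rot": [0, 0, 0], "hand": 0.25},
    {"travel": [0, 0, 0], "rot": [0, 0, 0], "hand": 0.35},
    {"travel": [0, 0, 0], "rot": [0, 0, 0], "hand": 0.5},
    {"travel": [0, 0, 0], "rot": [0, 0, 0], "hand": 0.5},
    {"travel": [0, 0, 0], "rot": [0, 0, 0], "hand": 0.5},
    {"travel": [0, 0, 0], "rot": [0, 0, 0], "hand": 0.5}
  ]
}}

```text
clock: 13.82
position: [555.2, 125.5, 102.6]
ee_rot: [0.982, 0.19, 0.0, -0.0]
contact_force: [0.1, -0.7, 0.5]
gripper_width: 42.5
grasp_force: 0.0
```

>>> {"fn": "servo_tool", "kwargs": {
  "motion": [
    {"travel": [0, 0, -0.04], "rot": [0, 0, 0], "hand": 0.5},
    {"travel": [0, 0, -0.08], "rot": [0, 0, 0], "hand": 0.5},
    {"travel": [0, 0, -0.1], "rot": [0, 0, 0], "hand": 0.5},
    {"travel": [0, 0, -0.1], "rot": [0, 0, 0], "hand": 0.5},
    {"travel": [0, 0, -0.06], "rot": [0, 0, 0], "hand": 0.5},
    {"travel": [0, 0, 0], "rot": [0, 0, 0], "hand": 0.5},
    {"travel": [0, 0, 0], "rot": [0, 0, 0], "hand": 0.5}
  ]
}}

```text
clock: 14.4
position: [555.4, 125.7, 199.0]
ee_rot: [0.982, 0.19, 0.001, -0.001]
contact_force: [0.0, -0.7, 0.3]
gripper_width: 42.9
grasp_force: 0.0
```

Run:
```python
from h import *
C=cam("wrist");im,d=get_image("wrist");P=cloud(C,d)
hsv=cv2.cvtColor(im,cv2.COLOR_RGB2HSV);m=((hsv[...,0]<5)|(hsv[...,0]>174))&(hsv[...,1]>170)&(hsv[...,2]>60)
q=P[m];q=q[q[:,2]>60];zt=np.percentile(q[:,2],90);t=q[abs(q[:,2]-zt)<3];print("grip top z",zt,t.mean(0),cv2.minAreaRect(t[:,:2].astype(np.float32)))
a=cv2.resize(im[150:310,240:400],(500,500),interpolation=cv2.INTER_CUBIC)
im,d=get_image("scene")
b=cv2.resize(im[150:230,340:380],(250,500),interpolation=cv2.INTER_CUBIC)
save("w5.png",np.hstack([a,b]))
```

```text
grip top z 133.41924631232484 [557.74817371 130.2336206  132.44426756] ((557.3637084960938, 130.08773803710938), (25.560474395751953, 9.622788429260254), 24.658645629882812)
```

View pics/w5.png

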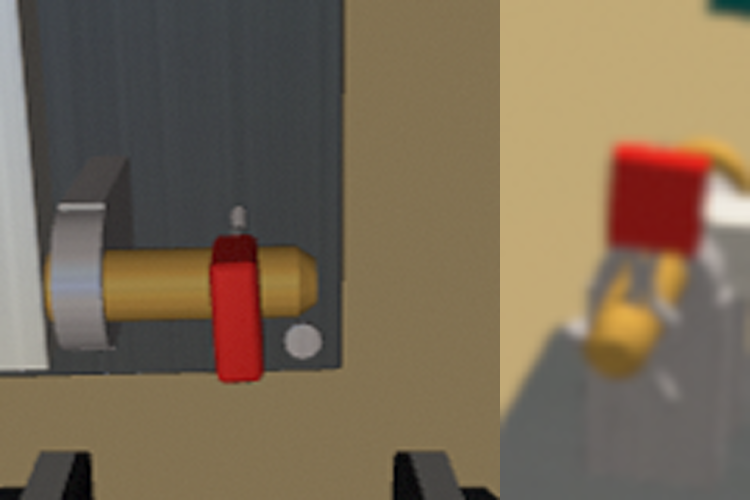

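The final view shows the clip standing upright on the pin. The grip top is at z≈133 mm (home is 134 mm), the loop is round the shank, and the gripper is clear.

```bash
python3 -c "
from bench import job_done
print(job_done())"
```

```text
the job is handed in; nothing more can be done
None
```

The clip is locked on the coupling pin and released: straight leg through the cross-hole, grip top about 1 mm from home by the wrist camera, about 4 N peak wrist-force reading, handed in at about 14.5 s; no verdict came back.

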